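# Take the parts tray off its guarded hook and dock it

## Robot

A 6-joint arm with a two-finger parallel gripper is mounted at the origin on a cart in front of the work surface, level with it; the furniture and walls round the work are solid. World frame = base frame: x ahead of the robot, y to its left, z up, the work surface at z = 0. Lengths are in m, angles in rad, forces in N, time in s.
With the tool pointing down it reaches from about 0.35 to 0.775 m from the base axis. Payload 5.5 kg.
Tool frame: the origin (TCP) lies midway between the tips of the shut fingers; the grasp point (between the pads) lies 19 mm behind it; z points along the fingers, y is the direction in which the jaws open and shut (so a half turn about z gives the same grasp; the last joint's range is limited). The gripper opens to 85 mm and grips with 20 to 120 N. Pads are 22 mm wide; open, the fingers measure 114 mm over their backs; the gripper's body (76 mm by 85 mm) begins 54 mm behind the grasp point. The pads swing forward as they close: fully open they stand 13 mm farther back than shut.
Start: joints at [1.028, 0.313, 0.046, 1.304, 0, 1.431], TCP at [0.225, 0.529, 0.209] pointing down, gripper open.
Joint ranges: [-2.76, 2.76], [-0.86, 1.69], [-1.03, 1.26], [-2.2, 2.34], [-1.47, 1.5], [-3.14, 3.14]. Speed limits (rad/s): [2.57, 2.57, 3.14, 3.14, 3.14, 3.14].

## Interface

Orientations are given as a unit quaternion [w, x, y, z].
In Python, from workcell import env gives the robot as it stands.
- The arm moves only by the shell command python3 -m pendant 'ROWS' [FORCE]. ROWS is JSON, a list of rows, each a list of 3 entries, a list of its own where there are three numbers: the shift along the tool's x, y, z each as a share of 20 mm, from -1 to 1, then the turn about the tool's z as a share of 6 degrees, from -1 to 1, then the closure, from -1 (fully open) to 1 (shut). In form: [[[tx, ty, tz], turn, claw], ...]. A call has 1 to 12 rows; each row shifts and turns the commanded pose from where the row before left it, along the tool's axes as they then stand; what a row does not reach is not made up. A row lasts 1/8 s, in which the tool goes at most 62.5 mm and 10.7 degrees, less where a joint would pass 70% of its speed; a pose out of reach is approached as far as the arm can. A call with a number of a shift or a turn outside -1 to 1 is refused whole. A call with a gripper value outside its range is refused whole. The fingers move at their own pace and stop on an object; FORCE is the grip in N (left out, the last holds). Time passes only in rows, so rows that do not move let the fingers close. It gives the time, the measured TCP pose, the force and the opening at its end, in the units of the state.
- env.get_state(): the state, without advancing time (a new reading comes with each control period).
- env.read_camera(name): name is "scene" or "top" or "wrist"; returns a dict with "color" (384x512x3 uint8, blue, green, red), "mtx" (3x3 intrinsics, pixels), "view" (4x4, takes a point from world to camera coordinates). Camera axes: x right, y down, z forward; pixel columns grow to the right and rows downward; lengths in m; the calibration is good to about 2 mm. A picture is of the moment at which its call begins. There is no depth.
- env.hand_in(): hands the job in, once; it reports no verdict.
Trained networks look in the newest picture that a camera, given by its name, has taken for a name from the list of things; names that differ only in an ending like _2 or _b are one class to them, and where a whole thing is asked for, a point or a joint stands for the part that bears it (a point fixed in the world has none). Each returns a list of dicts, best first, with "p" (0 to 1); they miss things now and then, are a little off and sometimes report something else, mostly with a low value. They report only what shows in the picture. A call takes as long as a camera call.
- env.boxes_of(camera, thing): "location" ([column, row] in pixels, amid what is visible of it).
- env.cut_out(camera, thing): "region" (384x512 bool, what is visible of it) and "location" ([column, row] in pixels, amid what is visible of it).
The state is a dict: "clock": time; "joint_pos": joint angles; "qvel": joint speeds; "tau": joint torques, N m; "tcp_pos": TCP position; "orientation": TCP orientation; "wrist_force": force on the tool from outside, world axes, zero at the start; "ft_torque": the same for the moment, N m; "finger_gap": finger opening in m.
Only numpy, scipy, OpenCV 4.12 (cv2) and the standard library are available. Lean on these libraries where they do the work, as an engineer would, in place of code of your own. Each camera call takes 0.05 s, during which the arm holds its last target.

## Task

The parts tray hangs by its rear bail on a deep upturned hook under a sprung keeper. Take the tray by its carrying bar, lift it until the bail is past the hook's tip, draw it out through the mouth without forcing anything, and set it down flat in the shallow cradle on the bench. Keep it level, and leave the other tools where they are.

Things in the scene. Friction and masses are not known exactly. Their poses are not given: they have to be found in the camera images.
- tray: Open aluminium parts tray, 160 x 100 x 40 mm (x, y, z), 0.3 to 0.55 kg, centre of mass 8 mm in front of its centre, 23 mm up. Origin: centre of its underside; x points to the end with the bail. It hangs with its rear end (x = +80 mm) against the stand's rails, its yaw the stand's within 2 degrees. It can pitch about the fingers when the bail is pushed.
- tray_grip (a point): Middle of the tray's black carrying bar, a level bar 100 mm along the tray's x, 14 mm wide (y) and 18 mm high, on uprights at its ends; 25 mm toward the front from the tray's centre, 95 mm above its underside, 40 mm or more free below the bar. Grasp it across y, from above.
- bail_bar (a point): Middle of the top bar of the steel bail, a round bar 8 mm thick and 60 mm long along the tray's y, on two legs at y = +/-30 mm that rise from the rear of the tray; 72 mm behind the tray's centre and 156 mm above its underside. The hook passes through the bail.
- stand: Fixed hook stand, 299 mm high. Origin on the bench below the hanging tray's centre; x points to the two upright rails behind it (front faces at x = 80 mm), so the tray comes off toward -x. Between the rails a C-shaped guard is clamped at an unknown height, not to be shifted: its lower arm and upturned prong are the deep hook, its upper arm carries the keeper.
- ledge (a point): On the stand: top of the two-tined ledge, 176 mm above the bench, 72 mm behind the stand's origin; the bail's top bar rests on it (bar centre 4 mm above). The hook's prong, 14 mm wide, stands in front of it at x = 58 to 66 mm, about 2 mm clear of the bail. The prong's tip is anywhere from 25 to 75 mm above the ledge, set differently each time and not reported.
- rail_mid (a point): Fixed point on the stand midway between the rails' front faces, 200 mm up (x = 80 mm). Before it, 18 mm wide, from x = 51 mm back, sits the keeper, at a height not reported. Its underside is 14 mm above the prong's tip: the mouth for the 8 mm bail bar. The keeper gives upward 5 mm, 1.4 N at first, 5 N at its stop, rigid beyond, so its touch can be felt. The bail is free 35 mm toward -x.
- cradle: Shallow fixed open cradle, outside 178 x 118 x 20 mm, inside 168 x 108 mm, with 5 mm walls and floor (4 mm of play a side round the tray). Origin on the bench at its centre; x along its length. Either way round will do for the tray.
- cradle_floor (a point): Centre of the cradle's inner floor, 5 mm above the bench, where the tray's underside is to rest.
- sanding_block: Cork sanding block, 66 x 112 x 36 mm, a bystander; origin at the centre of its underside.
- bit_box: Small driver-bit holder, 34 x 100 x 38 mm, a bystander; origin at the centre of its underside.
- driver_yellow: Screwdriver lying on the bench near the robot, 32 x 197 x 31 mm, a bystander; origin at the centre of its underside.

How it is judged:
By the outcome, as a careful person would: the job done as asked, in the order asked, and still so for the second after the job is handed in, with the robot touching nothing.
It also fails if it takes over 67 s, if anything falls off the work surface, if the arm or the gripper's body presses on something with over 40 N, if the wrist force passes 120 N, or if a joint passes its speed limit or range.

## Working session

There is one attempt and no reset: what is moved stays moved. The work goes in short steps, Python scripts to look and compute and a shell command to move; the robot and the scene stay as the last step left them, time stands still between calls to the robot, and variables do not carry over. Pictures are saved under pics/ and viewed, and the job is handed in when it is done.

```bash
ls; mkdir -p pics; python3 - <<'E'
from workcell import env
import cv2,json
s=env.get_state(); print({k:(v if not hasattr(v,'round') else v) for k,v in s.items()})
for c in ["scene","top","wrist"]:
    im=env.read_camera(c); cv2.imwrite(f"pics/a_{c}.png",im["color"])
    print(c,im["mtx"].tolist() if hasattr(im["mtx"],'tolist') else im["mtx"]); print(im["view"])
    for t in ["tray","tray_grip","bail_bar","stand","ledge","rail_mid","cradle","cradle_floor","sanding_block","bit_box","driver_yellow"]:
        print(t,[(round(d["p"],2),[round(float(x)) for x in d["location"]]) for d in env.boxes_of(c,t)][:3])
E
```

```text
pics
{'clock': 0.0, 'joint_pos': array([1.02837888e+00, 3.13974106e-01, 4.49931537e-02, 1.30359013e+00,
       3.12485628e-05, 1.43122093e+00]), 'qvel': array([ 0.00038578, -0.00171441, -0.00069981,  0.00089452, -0.00057997,
        0.00173163]), 'tau': array([ 9.47625995e-04, -4.80621707e+01,  2.98536658e+01,  1.91042660e-02,
        2.00879335e-04,  3.95251192e-06]), 'tcp_pos': array([0.22512565, 0.52851171, 0.20762965]), 'orientation': array([-3.11486546e-04,  2.00061763e-01,  9.79782886e-01, -8.31057440e-04]), 'wrist_force': array([ 0.10027098,  0.34108176, -0.38329723]), 'ft_torque': array([0.00248831, 0.00299057, 0.01483449]), 'finger_gap': 0.08558641829859655}
scene [[461.17140138950276, 0.0, 263.77768019982517], [0.0, 461.17140138950276, 187.87868202722476], [0.0, 0.0, 1.0]]
[[ 0.85562128 -0.51759792 -0.00214998 -0.50235134]
 [-0.22940556 -0.37549151 -0.8979862   0.19881354]
 [ 0.46398849  0.76882932 -0.44001837  1.41721993]
 [ 0.          0.          0.          1.        ]]
tray [(0.89, [238, 187]), (0.51, [287, 238])]
tray_grip [(0.68, [286, 236]), (0.58, [236, 189])]
bail
[... 852 characters left out ...]
_floor [(0.8, [294, 198])]
sanding_block [(0.87, [355, 207])]
bit_box [(0.75, [235, 199]), (0.34, [197, 198])]
driver_yellow [(0.59, [132, 241])]
wrist [[282.16586073355955, 0.0, 254.7117430154896], [0.0, 282.16586073355955, 186.79924784922088], [0.0, 0.0, 1.0]]
[[ 3.91133543e-01  9.20333911e-01  2.10326210e-04 -5.74419299e-01]
 [ 8.84868438e-01 -3.76123850e-01  2.74843041e-01 -3.63564904e-02]
 [ 2.53026480e-01 -1.07314221e-01 -9.61489084e-01  3.77864445e-01]
 [ 0.00000000e+00  0.00000000e+00  0.00000000e+00  1.00000000e+00]]
tray []
tray_grip []
bail_bar []
stand []
ledge []
rail_mid []
cradle []
cradle_floor []
sanding_block []
bit_box [(0.4, [171, 301])]
driver_yellow [(0.81, [171, 304])]
```

View pics/a_scene.png

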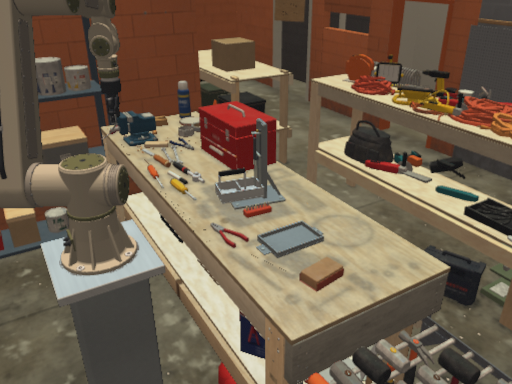

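View pics/a_top.png

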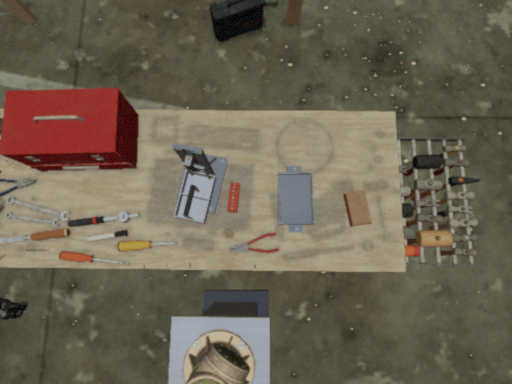

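```bash
python3 - <<'E'
import cv2
a=cv2.imread("pics/a_scene.png")[90:290,160:380]; cv2.imwrite("pics/a_s2.png",cv2.resize(a,None,fx=3.0,fy=3.0,interpolation=cv2.INTER_CUBIC)[:600])
a=cv2.imread("pics/a_top.png")[120:270,110:410]; cv2.imwrite("pics/a_t2.png",cv2.resize(a,None,fx=2.6,fy=2.6,interpolation=cv2.INTER_CUBIC))
E
```

```text
(no output)
```

View pics/a_s2.png

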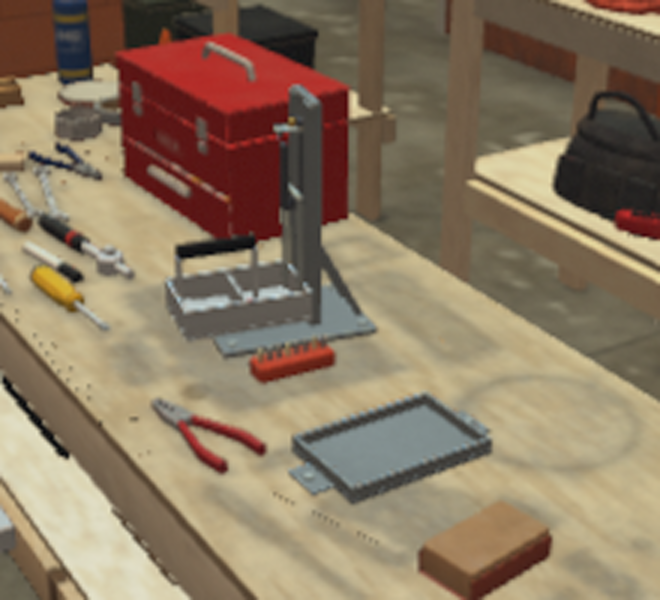

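View pics/a_t2.png

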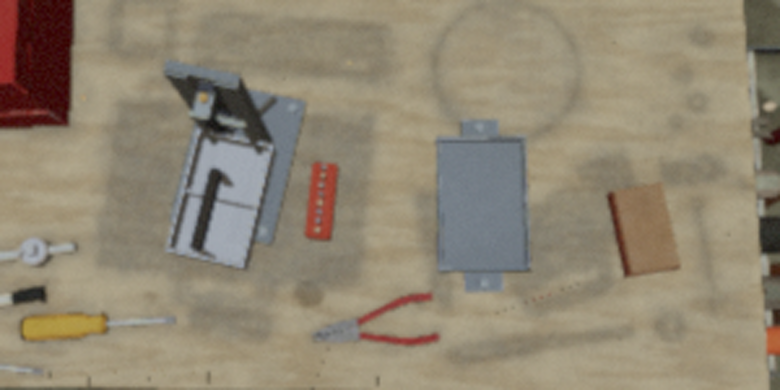

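The tray hangs on the stand, with its black bar in the top picture from about (195,186) to (187,217). The cradle is the blue-grey pan at (295,199), the bit box is red at (235,197), and the sanding block is at (357,207).

```bash
cat > h.py <<'E'
import numpy as np,cv2
from workcell import env
def ray(im,px):
    K=np.array(im["mtx"]);V=np.array(im["view"]);R=V[:3,:3];t=V[:3,3]
    d=R.T@np.linalg.inv(K)@np.array([px[0],px[1],1.]);return -R.T@t,d
def atz(im,px,z):
    o,d=ray(im,px);return o+d*(z-o[2])/d[2]
def proj(im,P):
    K=np.array(im["mtx"]);V=np.array(im["view"]);P=np.atleast_2d(P)
    c=P@V[:3,:3].T+V[:3,3];u=c@K.T;return u[:,:2]/u[:,2:]
def tri(l):
    A=0;b=0
    for im,px in l:
        o,d=ray(im,px);d=d/np.linalg.norm(d);M=np.eye(3)-np.outer(d,d);A=A+M;b=b+M@o
    return np.linalg.solve(A,b)
E
python3 - <<'E'
from h import *
im=env.read_camera("top");g=im["color"].max(2).astype(float)
def rect(reg,z):
    c=max(cv2.findContours(reg.astype(np.uint8),0,1)[0],key=cv2.contourArea)
    P=np.array([atz(im,p[0],z)[:2]for p in c]);r=cv2.minAreaRect((P*1000).astype(np.float32));return r
for t,z in [("cradle",.02),("tray",.064),("bit_box",.038),("sanding_block",.036)]:
    d=env.cut_out("top",t)[0];print(t,d["p"],d["location"],rect(d["region"],z))
    print(atz(im,d["location"],z))
sub=g[160:225,170:215];m=np.zeros(g.shape,bool);m[183:222,183:204]=g[183:222,183:204]<75
n,l,st,ce=cv2.connectedComponentsWithStats(m.astype(np.uint8));
for i in range(1,n):
    if st[i,4]>10: print(st[i],ce[i],rect(l==i,.128),atz(im,ce[i],.128))
r=g[184:222,184:204].astype(int)
for i,row in enumerate(r): print(184+i,*row)
E
```

```text
cradle 0.66 [294.8, 198.5] ((533.4375, -243.51077270507812), (228.3789520263672, 122.02344512939453), 0.4390684962272644)
[ 0.5348124  -0.24193147  0.02      ]
tray 0.72 [203.1, 166.5] ((623.2274780273438, 44.656822204589844), (271.290771484375, 133.64804077148438), 31.294397354125977)
[0.63190869 0.06417074 0.064     ]
bit_box 0.77 [234.4, 198.2] ((535.4324951171875, -37.16282653808594), (33.525997161865234, 95.55168914794922), 86.24553680419922)
[ 0.53096157 -0.03987439  0.038     ]
sanding_block 0.77 [354.2, 208.1] ((500.1351623535156, -445.3709411621094), (115.5204849243164, 74.92240905761719), 11.160192489624023)
[ 0.50171223 -0.43533555  0.036     ]
[184 185  12  32 131] [189.11450382 199.83969466] ((508.0369873046875, 93.4913101196289), (15.347825050354004, 97.75472259521484), 75.4188461303711) [0.50922589 0.09307914 0.128     ]
184 76 117 163 175 178 175 165 144 137 153 163 175 176 178 175 176 176 177 177 178
185 82 135 171 176 174 171 143 81 65 74 121 157 167 176 177 176 178 176 177 175
186 90 143 174 175 174 162 118 57 50 52 62 103 135 165 175 177 177 179 177 177
187 112 16
[... 2079 characters left out ...]
8 178 177 178 177 178 176 176 177 176 176
214 60 53 51 50 122 169 176 177 177 176 177 175 177 177 178 178 179 178 178 170
215 86 60 47 63 120 163 174 176 176 177 177 176 175 178 175 177 179 178 178 174
216 124 98 74 82 104 134 158 168 175 174 178 178 178 178 177 178 180 178 178 177
217 153 146 117 105 95 95 115 144 164 174 176 175 176 177 174 178 176 176 177 174
218 160 156 146 134 131 126 110 112 131 164 172 171 175 176 177 176 177 176 173 163
219 116 119 124 140 158 152 136 133 132 155 171 169 173 170 173 175 176 176 170 154
220 130 128 125 121 118 112 123 134 143 155 160 160 162 165 169 172 171 170 168 156
221 131 134 134 133 133 130 122 120 118 120 120 126 141 161 162 152 151 160 163 159
```

```bash
python3 - <<'E'
from h import *
im=env.read_camera("top");g=im["color"].max(2).astype(float)
ys=[];xs=[]
for r in range(190,214):
    w=np.clip(150-g[r,183:204],0,100); c0=int(round(194.-(r-188)*.318))
    s=slice(max(c0-5-183,0),c0-183+4); ww=w[s]; 
    xs.append((ww*(np.arange(183,204)[s])).sum()/ww.sum());ys.append(r)
p=np.polyfit(ys,xs,1);print(p,np.abs(np.polyval(p,ys)-xs).max(),np.round(xs,1))
A=atz(im,(np.polyval(p,190),190),.122)[:2];B=atz(im,(np.polyval(p,213),213),.122)[:2]
print(A,B,np.degrees(np.arctan2(*(A-B)[::-1])))
ct=env.cut_out("top","tray")
sc=env.read_camera("scene")
for t in["tray_grip","bail_bar"]:
  for c in("scene","top"): print(t,c,[(round(d["p"],2),d["location"],d["region"].sum()) for d in env.cut_out(c,t)])
a=sc["color"][105:225,200:290];cv2.imwrite("pics/b.png",cv2.resize(a,None,fx=5,fy=5,interpolation=cv2.INTER_CUBIC))
a=im["color"][180:225,265:325]; a=im["color"][155:245,255:335];cv2.imwrite("pics/c.png",cv2.resize(a,None,fx=6,fy=6,interpolation=cv2.INTER_CUBIC))
E
```

```text
[ -0.26441847 241.91362935] 0.6413053446559616 [192.3 191.4 191.  190.7 190.5 190.  190.  190.  189.5 189.2 189.  188.6
 188.5 188.2 188.  187.6 187.5 187.3 187.  186.6 186.4 186.2 185.9 185.6]
[0.54121514 0.08767366] [0.46925693 0.10322925] -12.198230360215549
tray_grip scene [(0.95, [239.1, 187.3], np.int64(1286))]
tray_grip top [(0.59, [200.8, 196.0], np.int64(1649))]
bail_bar scene [(0.68, [240.0, 188.3], np.int64(1189))]
bail_bar top [(0.68, [192.8, 195.7], np.int64(1611))]
```

View pics/b.png

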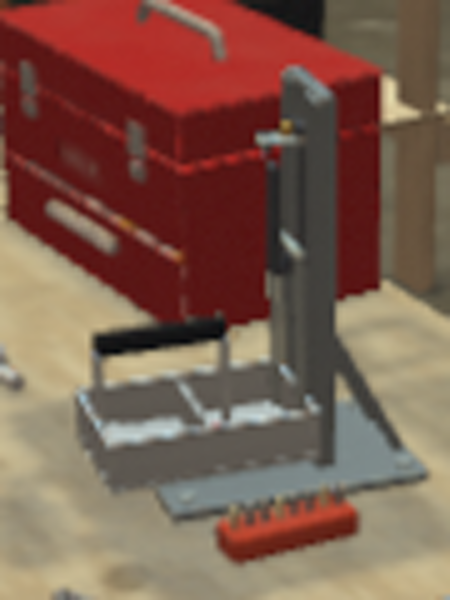

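View pics/c.png

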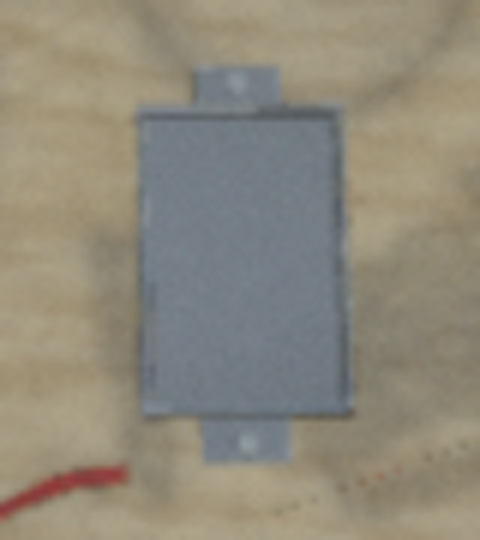

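The dark prong's tip shows at scene pixel (254,137), the keeper just above at (254,132.5), and the bail bar at about (258,153). The cradle in the top picture has wall corners at about (278.5,172.5), (312,172.5), (279,224) and (313,224).

```bash
python3 - <<'E'
from h import *
sc=env.read_camera("scene");tp=env.read_camera("top")
b=np.array([.508,.0945]);yaw=np.radians(-12.2);ex=np.array([np.cos(yaw),np.sin(yaw)])
O=b+.025*ex;print("O",O)
for z in (.18,.2,.22,.24,.26): print(z,proj(sc,[*(O+.062*ex),z]),proj(sc,[*(O+.055*ex),z]))
print("railtop",proj(sc,[*(O+.08*ex),.299]), "bail",proj(sc,[*(O+.072*ex),.18]),"bar",proj(sc,[*b,.119]))
for sx,sy in((1,1),(1,-1),(-1,1),(-1,-1)):
  ey=np.array([-ex[1],ex[0]]);q=O+.08*sx*ex+.05*sy*ey
  print(sx,sy,proj(sc,[*q,.064]),proj(tp,[*q,.064]))
C=[atz(tp,p,.02)[:2] for p in((278.5,172.5),(312,172.5),(279,224),(313,224))]
print("cradle",np.round(C,4),np.mean(C,0))
E
```

```text
O [0.5324354  0.08921688]
0.18 [[254.19901216 152.71903587]] [[252.3589039  152.95624153]]
0.2 [[254.13639492 147.55219217]] [[252.2864597  147.78431691]]
0.22 [[254.07311139 142.33036968]] [[252.2132437  142.55729156]]
0.24 [[254.00915088 137.05268617]] [[252.13924349 137.27428022]]
0.26 [[253.94450246 131.71824046]] [[252.06444641 131.93437855]]
railtop [[258.68067517 120.62422006]] bail [[256.81997167 152.38117181]] bar [[231.56753343 171.32255856]]
1 1 [[254.9981986  175.72307132]] [[185.75576773 169.51462363]]
1 -1 [[263.45063053 186.47867251]] [[215.09881653 175.97759937]]
-1 1 [[214.28323098 181.59574948]] [[173.03220257 216.54757302]]
-1 -1 [[220.86541602 192.96134341]] [[203.05850831 223.39439409]]
cradle [[ 0.6243 -0.1874]
 [ 0.6252 -0.3015]
 [ 0.4485 -0.1886]
 [ 0.4496 -0.3012]] [ 0.53690063 -0.24467451]
```

The prong tip is at about z = 0.240, which gives a keeper underside near 0.254. I'll move above the bar.

```bash
python3 -m pendant '[[[0,0,-0.5],-0.9,-1],[[0,0,-0.5],-0.9,-1],[[-1,-1,-0.5],0,-1],[[-1,-1,-0.5],0,-1],[[-1,-1,0],0,-1],[[-1,-1,0],0,-1],[[-1,-1,0],0,-1],[[-1,-1,0],0,-1],[[-1,-1,0],0,-1],[[-1,-1,0],0,-1],[[-1,-1,0],0,-1],[[-1,-1,0],0,-1]]'
```

```text
clock: 4.0
tcp_pos: [0.3788, 0.2903, 0.2486]
orientation: [0.0, 0.107, 0.994, 0.0]
wrist_force: [-0.3, 0.0, 0.6]
finger_gap: 0.0858
```

```bash
python3 -m pendant '[[[-1,-1,0],0,-1],[[-1,-1,0],0,-1],[[-1,-1,0],0,-1],[[-1,-1,0],0,-1],[[-1,-1,0],0,-1],[[-1,-1,0],0,-1],[[-1,-1,0],0,-1],[[-1,-1,0],0,-1],[[0,0,0],0,-1]]'; python3 - <<'E'
from h import *
w=env.read_camera("wrist");cv2.imwrite("pics/w1.png",w["color"]);s=env.get_state();print(s["tcp_pos"],s["joint_pos"])
np.savez("w1.npz",mtx=w["mtx"],view=w["view"])
E
```

```text
clock: 5.12
tcp_pos: [0.5014, 0.0994, 0.2483]
orientation: [0.0, 0.108, 0.994, 0.0]
wrist_force: [-0.2, 0.2, -0.3]
finger_gap: 0.0855
[0.50072614 0.10020999 0.24833829] [ 3.99520397e-02  1.79317746e-01 -3.20464250e-02  1.35986603e+00
  4.03468446e-04  2.56015601e-01]
```

View pics/w1.png

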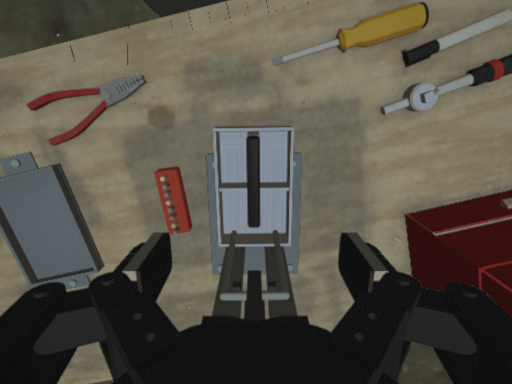

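The wrist picture shows the bar vertical from (252,137) to (254,227), the tray rim from (214,127) to (294,245), and the cradle at left.

```bash
python3 - <<'E'
from h import *
z=np.load("w1.npz");im={"mtx":z["mtx"],"view":z["view"]}
c=cv2.imread("pics/w1.png");g=c.max(2).astype(float)
xs=[];ys=list(range(142,224))
for r in ys:
    w=np.clip(110-g[r,240:270],0,60);xs.append((w*np.arange(240,270)).sum()/w.sum())
p=np.polyfit(ys,xs,1);print(p)
col=g[125:240,250:256].mean(1);print([125+i for i in np.where(np.diff((col<90).astype(int)))[0]],)
A=atz(im,(np.polyval(p,136.5),136.5),.128);B=atz(im,(np.polyval(p,227.5),227.5),.128)
print(A,B,np.linalg.norm(A-B),(A+B)/2,np.degrees(np.arctan2(*(B-A)[:2][::-1])))
for n,q in dict(fl=(214,128),fr=(294,128),rl=(218,246),rr=(291,246)).items(): print(n,atz(im,q,.064))
a=c[115:310,195:315];cv2.imwrite("pics/w1z.png",cv2.resize(a,None,fx=3,fy=3,interpolation=cv2.INTER_CUBIC))
a=c[145:300,0:110];cv2.imwrite("pics/w1c.png",cv2.resize(a,None,fx=3.8,fy=3.8,interpolation=cv2.INTER_CUBIC))
E
```

```text
[1.15429671e-02 2.51079156e+02]
[np.int64(125), np.int64(127), np.int64(131), np.int64(226), np.int64(233)]
[0.46141083 0.1053594  0.128     ] [0.55805703 0.08511946 0.128     ] 0.09874280885673807 [0.50973393 0.09523943 0.128     ] -11.828112835922326
fl [0.44767329 0.0598555  0.064     ]
fr [0.46851041 0.1547718  0.064     ]
rl [0.60240322 0.02505481 0.064     ]
rr [0.62383855 0.12268312 0.064     ]
```

View pics/w1z.png

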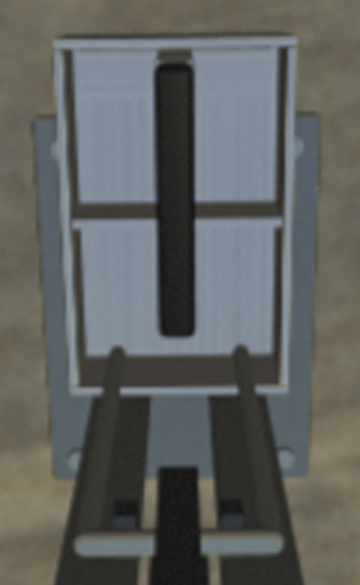

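View pics/w1c.png

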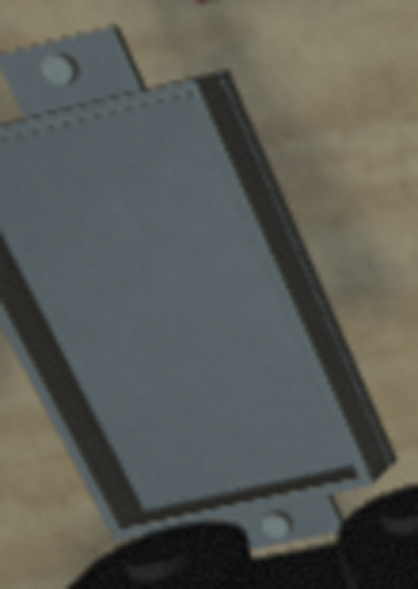

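```bash
python3 -m pendant '[[[-0.48,-0.12,0],-0.06,-1],[[0,0,1],0,-1],[[0,0,1],0,-1],[[0,0,1],0,-1],[[0,0,1],0,-1],[[0,0,1],0,-1],[[0,0,1],0,-1],[[0,0,0.8],0,-1],[[0,0,0.6],0,-1],[[0,0,0],0,-1]]'; python3 - <<'E'
from h import *
w=env.read_camera("wrist");cv2.imwrite("pics/w2.png",w["color"]);s=env.get_state();print(s["tcp_pos"],s["wrist_force"],s["ft_torque"])
E
```

```text
clock: 6.42
tcp_pos: [0.5088, 0.0967, 0.0998]
orientation: [-0.001, 0.103, 0.995, -0.0]
wrist_force: [-0.4, -0.2, 0.5]
finger_gap: 0.0853
[0.50939733 0.09660108 0.10047573] [ 0.2303116  -0.59066285 -0.27640456] [-0.0561869   0.03918288  0.04260286]
```

View pics/w2.png

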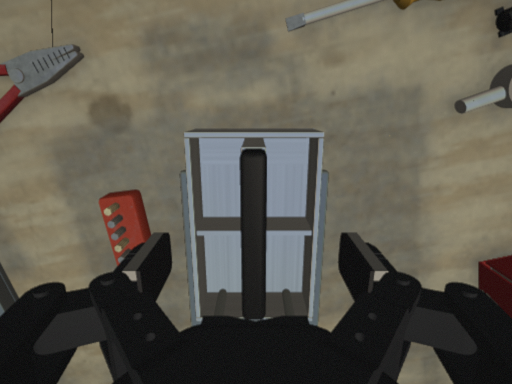

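The bar at column 253 lies midway between the pads (168 and 342), so I'll close.

```bash
python3 -m pendant '[[[0,0,0],0,1],[[0,0,0],0,1],[[0,0,0],0,1],[[0,0,0],0,1],[[0,0,0],0,1],[[0,0,0],0,1],[[0,0,0],0,1],[[0,0,0],0,1]]' 100; python3 - <<'E'
from h import *
w=env.read_camera("wrist");cv2.imwrite("pics/w3.png",w["color"]);s=env.get_state();print(s["tcp_pos"],s["wrist_force"],s["ft_torque"],s["finger_gap"])
E
```

```text
clock: 7.48
tcp_pos: [0.5092, 0.0963, 0.1006]
orientation: [-0.0, 0.104, 0.995, -0.0]
wrist_force: [-3.5, -0.1, 4.5]
finger_gap: 0.0092
[0.5091835  0.0962588  0.10059676] [-3.68673587 -1.0538196   4.50727958] [-0.17675962  0.74070952 -0.0020653 ] 0.00914423300484706
```

View pics/w3.png

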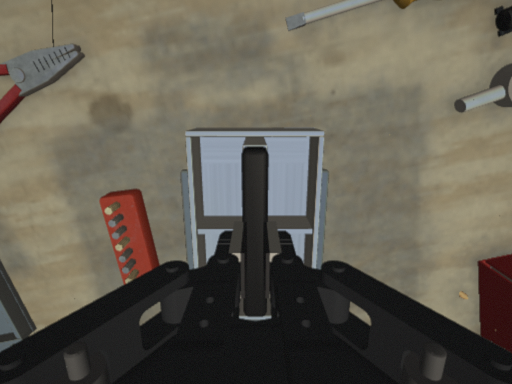

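```bash
python3 -m pendant '[[[0.05,0,-0.1],0,1],[[0,0,-0.2],0,1],[[0,0,-0.3],0,1],[[0,0,0],0,1]]'; python3 - <<'E'
from h import *
s=env.get_state();print(s["tcp_pos"],s["wrist_force"],s["ft_torque"],s["finger_gap"])
E
```

```text
clock: 8.02
tcp_pos: [0.509, 0.0966, 0.1129]
orientation: [0.0, 0.104, 0.995, 0.0]
wrist_force: [0.5, 0.6, -5.2]
finger_gap: 0.0088
[0.50897747 0.09657156 0.11291929] [ 0.51051951  0.63258522 -5.15197704] [ 0.04282572  0.02559631 -0.00411086] 0.008777909507387738
```

```bash
python3 -m pendant '[[[0,0,-0.5],0,1],[[0,0,-0.5],0,1],[[0,0,-0.5],0,1],[[0,0,-0.5],0,1],[[0,0,0],0,1]]'; python3 - <<'E'
from h import *
s=env.get_state();print(s["tcp_pos"],s["wrist_force"],s["ft_torque"],s["finger_gap"])
sc=env.read_camera("scene");a=sc["color"][105:205,200:290];cv2.imwrite("pics/d.png",cv2.resize(a,None,fx=6,fy=6,interpolation=cv2.INTER_CUBIC))
E
```

```text
clock: 8.65
tcp_pos: [0.5094, 0.0966, 0.1537]
orientation: [0.001, 0.104, 0.995, 0.0]
wrist_force: [0.5, -1.1, -4.6]
finger_gap: 0.0091
[0.50941269 0.0965678  0.15374115] [ 0.53723672 -1.06395008 -4.596323  ] [-0.04095095  0.03604012  0.05847644] 0.009095860574500254
```

View pics/d.png

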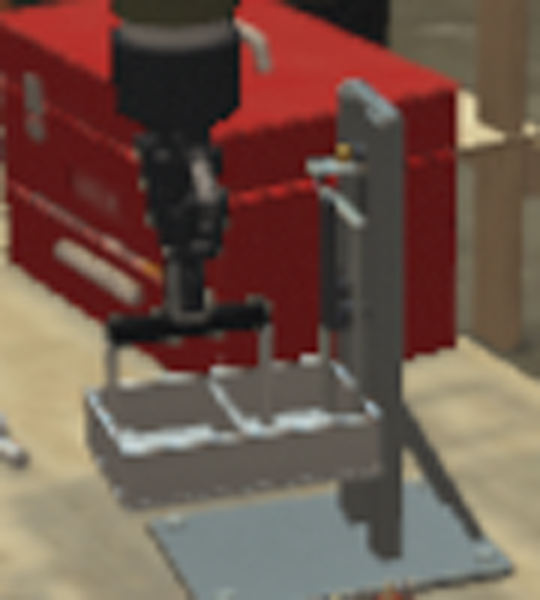

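The bail (near end at zoom 350,212) is just under the prong's tip (325,190), and the keeper bar is at (325,165). I'll creep up, watching the force.

```bash
python3 -m pendant '[[[0,0,-0.2],0,1],[[0,0,-0.15],0,1],[[0,0,0],0,1]]'; python3 -c "
from workcell import env
for i in range(3):
  env.read_camera('scene');s=env.get_state();print(s['tcp_pos'][2],s['wrist_force'],s['ft_torque'])"
```

```text
clock: 9.07
tcp_pos: [0.5087, 0.0965, 0.1597]
orientation: [0.0, 0.104, 0.995, 0.0]
wrist_force: [0.6, -0.1, -3.8]
finger_gap: 0.0089
0.15952124502110823 [-1.21034384  0.28693419 -4.45058735] [-0.02106393  0.05709615 -0.03284732]
0.15942015633507672 [ 0.57115153 -0.11895537 -4.95128415] [-0.05033429  0.10768976 -0.0290232 ]
0.15934621481016312 [-0.47156625 -0.42295457 -4.90087792] [ 0.01157777  0.10286529 -0.01363818]
```

```bash
python3 -m pendant '[[[0,0,-0.1],0,1],[[0,0,0],0,1]]'; python3 -c "
from workcell import env
for i in range(3):
  env.read_camera('scene');s=env.get_state();print(s['tcp_pos'][2],s['wrist_force'],s['ft_torque'])"
```

```text
clock: 9.48
tcp_pos: [0.5086, 0.0965, 0.1617]
orientation: [0.0, 0.104, 0.995, 0.0]
wrist_force: [0.0, 0.1, -3.7]
finger_gap: 0.0088
0.16158451890091302 [ 1.10487601  0.61920572 -3.9239812 ] [0.00148554 0.10813325 0.03723543]
0.16155318834129398 [ 0.26252029 -1.35021081 -5.18085576] [0.02927625 0.04709736 0.07858538]
0.16149164714883257 [-0.13124419  0.43030784 -4.70714071] [0.00834808 0.05817832 0.02085055]
```

```bash
python3 -m pendant '[[[0,0,-0.1],0,1],[[0,0,0],0,1]]'; python3 -c "
from workcell import env
for i in range(3):
  env.read_camera('scene');s=env.get_state();print(s['tcp_pos'][2],s['wrist_force'],s['ft_torque'])"
```

```text
clock: 9.88
tcp_pos: [0.5087, 0.0965, 0.1637]
orientation: [0.0, 0.104, 0.995, 0.0]
wrist_force: [0.6, 0.1, -4.4]
finger_gap: 0.0091
0.16365537987057605 [-0.45265282  0.35717153 -4.68740686] [0.0194628  0.0401546  0.02054131]
0.16358083344003066 [-0.03499862 -0.23439597 -5.23939023] [0.02857483 0.14207916 0.05133457]
0.16351728895453724 [-1.13795408 -1.28435799 -5.03870178] [ 0.03668555  0.02967377 -0.00861326]
```

```bash
cat > avg.py <<'E'
from workcell import env
import numpy as np
F=[];T=[]
for i in range(6):
  env.read_camera('scene');s=env.get_state();F.append(s['wrist_force']);T.append(s['ft_torque'])
print(s['clock'],s['tcp_pos'],np.mean(F,0).round(2),np.mean(T,0).round(3))
E
python3 -m pendant '[[[0,0,-0.1],0,1],[[0,0,0],0,1]]';python3 avg.py
```

```text
clock: 10.28
tcp_pos: [0.5087, 0.0965, 0.1657]
orientation: [0.0, 0.104, 0.995, 0.0]
wrist_force: [0.8, -0.1, -4.9]
finger_gap: 0.009
10.575 [0.50850244 0.09651064 0.16547785] [ 0.04 -0.3  -4.83] [ 0.002  0.083 -0.003]
```

```bash

python3 -m pendant '[[[0,0,-0.1],0,1],[[0,0,0],0,1]]';python3 avg.py
```

```text
clock: 10.82
tcp_pos: [0.5087, 0.0965, 0.1677]
orientation: [0.0, 0.104, 0.995, 0.0]
wrist_force: [0.4, 0.1, -4.6]
finger_gap: 0.0089
11.125 [0.50851522 0.09652235 0.16747593] [-0.3   0.39 -4.78] [ 0.02   0.067 -0.007]
```

```bash

python3 -m pendant '[[[0,0,-0.1],0,1],[[0,0,0],0,1]]';python3 avg.py; python3 - <<'E'
from h import *
sc=env.read_camera("scene");a=sc["color"][105:205,200:290];cv2.imwrite("pics/e.png",cv2.resize(a,None,fx=6,fy=6,interpolation=cv2.INTER_CUBIC))
E
```

```text
clock: 11.38
tcp_pos: [0.5087, 0.0965, 0.1697]
orientation: [0.0, 0.104, 0.995, 0.0]
wrist_force: [0.6, 0.9, -4.4]
finger_gap: 0.0091
11.675 [0.50849575 0.09653579 0.16947618] [ 0.29  0.25 -4.31] [ 0.008  0.084 -0.012]
```

View pics/e.png

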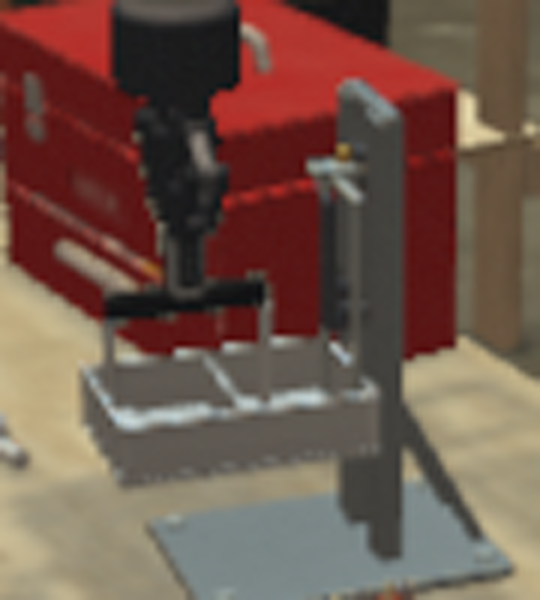

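The bail's near end (350,188) is level with the prong tip region and just under the keeper (325,165). No touch yet.

```bash

python3 -m pendant '[[[0,0,-0.1],0,1],[[0,0,0],0,1]]';python3 avg.py
```

```text
clock: 11.98
tcp_pos: [0.5087, 0.0965, 0.1718]
orientation: [0.0, 0.104, 0.995, 0.0]
wrist_force: [0.4, -0.4, -4.5]
finger_gap: 0.0088
12.275 [0.50850102 0.09650225 0.17148113] [ 0.01 -0.12 -4.94] [ 0.015  0.09  -0.027]
```

```bash

python3 -m pendant '[[[0,0,-0.1],0,1],[[0,0,0],0,1]]';python3 avg.py
```

```text
clock: 12.52
tcp_pos: [0.5086, 0.0965, 0.1737]
orientation: [0.0, 0.104, 0.995, 0.0]
wrist_force: [-0.2, -0.8, -4.3]
finger_gap: 0.0091
12.825 [0.50853302 0.0965051  0.17350971] [ 0.13 -0.13 -4.58] [ 0.011  0.099 -0.009]
```

```bash

python3 -m pendant '[[[0,0,-0.08],0,1],[[0,0,0],0,1]]';python3 avg.py
```

```text
clock: 13.08
tcp_pos: [0.5083, 0.0965, 0.1751]
orientation: [-0.0, 0.104, 0.995, 0.0]
wrist_force: [-0.1, 0.3, -5.9]
finger_gap: 0.0089
13.375 [0.50842227 0.09653223 0.17501233] [-0.5   0.14 -5.76] [0.029 0.221 0.004]
```

```bash

python3 -m pendant '[[[0,0,-0.08],0,1],[[0,0,0],0,1]]';python3 avg.py;python3 - <<'E'
from h import *
sc=env.read_camera("scene");a=sc["color"][125:165,240:280];cv2.imwrite("pics/f.png",cv2.resize(a,None,fx=14,fy=14,interpolation=cv2.INTER_CUBIC))
E
```

```text
clock: 13.62
tcp_pos: [0.5083, 0.0965, 0.1767]
orientation: [-0.0, 0.104, 0.995, 0.0]
wrist_force: [-0.0, 0.2, -6.1]
finger_gap: 0.0091
13.925 [0.50841962 0.09650057 0.17662205] [-0.65 -0.06 -6.31] [ 0.076  0.399 -0.016]
```

View pics/f.png

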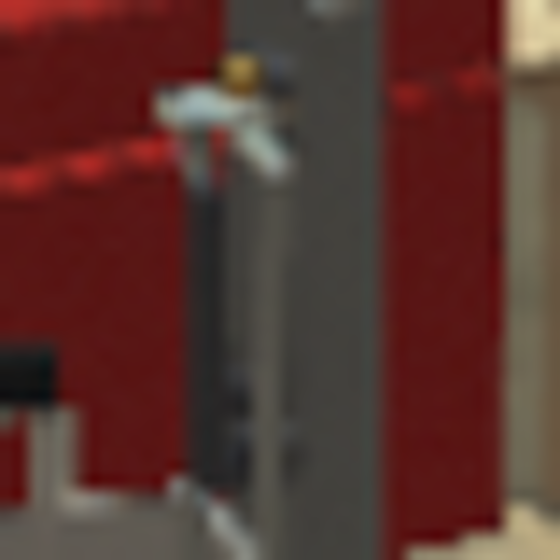

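The torque and the vertical force rose together from z ≈ 0.1745, so that was the keeper's touch. I'll back down about 5 mm to mid-mouth and check that it unloads.

```bash

python3 -m pendant '[[[0,0,0.15],0,1],[[0,0,0.1],0,1],[[0,0,0],0,1]]';python3 avg.py
```

```text
clock: 14.35
tcp_pos: [0.5087, 0.0965, 0.1717]
orientation: [0.0, 0.104, 0.995, 0.0]
wrist_force: [-0.4, 0.1, -5.4]
finger_gap: 0.0091
14.65 [0.50864996 0.09650586 0.17180518] [ 0.12  0.13 -4.7 ] [0.024 0.088 0.002]
```

```bash

python3 -m pendant '[[[0.1,0,0],0,1],[[0.2,0,0],0,1],[[0,0,0],0,1]]';python3 avg.py;python3 - <<'E'
from h import *
sc=env.read_camera("scene");a=sc["color"][125:165,240:280];cv2.imwrite("pics/g.png",cv2.resize(a,None,fx=14,fy=14,interpolation=cv2.INTER_CUBIC))
E
```

```text
clock: 15.02
tcp_pos: [0.5021, 0.0979, 0.1717]
orientation: [-0.0, 0.104, 0.995, 0.0]
wrist_force: [-0.2, -0.4, -5.2]
finger_gap: 0.0091
15.325 [0.5027111  0.09773588 0.17170615] [-0.23 -0.29 -4.95] [ 0.002  0.069 -0.024]
```

View pics/g.png

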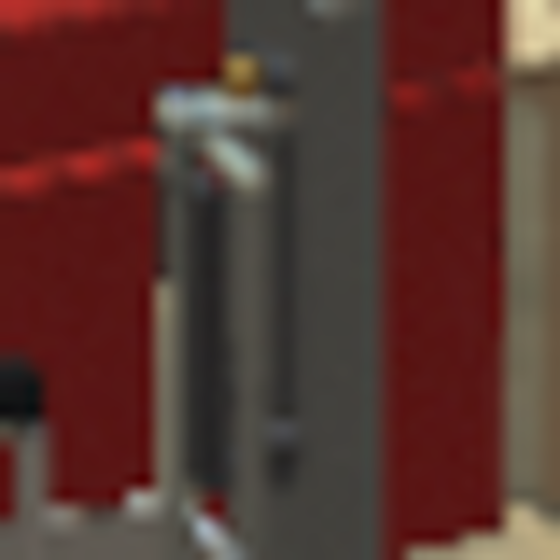

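It moved 6 mm over the prong with no force rise, and the picture shows the bail (240,165) under the keeper and above the prong. I'll keep drawing it out.

```bash

python3 -m pendant '[[[0.3,0,0],0,1],[[0.4,0,0],0,1],[[0,0,0],0,1]]';python3 avg.py
```

```text
clock: 15.75
tcp_pos: [0.4879, 0.1008, 0.1717]
orientation: [-0.0, 0.104, 0.995, 0.0]
wrist_force: [0.5, -0.0, -4.8]
finger_gap: 0.009
16.05 [0.48912282 0.10059353 0.17171594] [ 0.05 -0.54 -4.34] [ 0.019  0.072 -0.009]
```

```bash

python3 -m pendant '[[[0.4,0,0],0,1],[[0.5,0,0],0,1],[[0.5,0,0],0,1],[[0,0,0],0,1]]';python3 avg.py;python3 - <<'E'
from h import *
sc=env.read_camera("scene");a=sc["color"][105:205,190:290];cv2.imwrite("pics/i.png",cv2.resize(a,None,fx=6,fy=6,interpolation=cv2.INTER_CUBIC))
E
```

```text
clock: 16.55
tcp_pos: [0.4603, 0.1067, 0.1718]
orientation: [-0.0, 0.104, 0.995, 0.0]
wrist_force: [0.7, 1.0, -5.0]
finger_gap: 0.0091
16.85 [0.46190684 0.10638575 0.17175954] [-0.08 -0.27 -4.59] [0.015 0.065 0.003]
```

View pics/i.png

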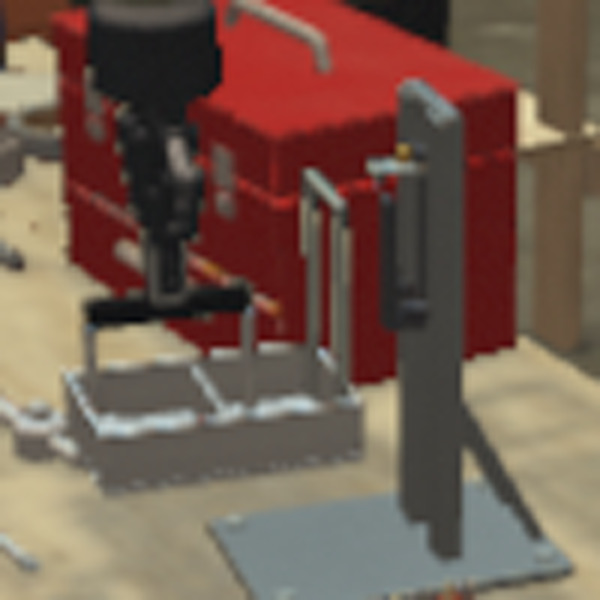

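The bail is out and clear of the hook (bail at zoom 300–345, prong at 385). I'll pull further back, square up to the cradle's yaw, and carry toward it.

```bash

python3 -m pendant '[[[0.6,0,0],0,1],[[0.9,0,0],0,1],[[0.5,0,0],-0.5,1],[[0,0,0],-0.9,1],[[0,-0.4,0],-0.65,1],[[0,-0.8,0],0,1],[[0,-1,0],0,1],[[0,-1,0],0,1],[[0,-1,0],0,1],[[-0.3,-1,0],0,1],[[-0.8,-1,0],0,1],[[-0.8,-1,0],0,1]]'
python3 -m pendant '[[[-0.8,-0.8,0],0,1],[[-0.8,-0.5,0],0,1],[[-0.5,0,0],0,1],[[-0.2,0,0],0,1],[[0,0,0],0,1],[[0,0,0],0,1]]'
python3 - <<'E'
from h import *
w=env.read_camera("wrist");cv2.imwrite("pics/w4.png",w["color"]);s=env.get_state();print(s["tcp_pos"],s["orientation"],s["wrist_force"],s["ft_torque"],s["finger_gap"])
np.savez("w4.npz",mtx=w["mtx"],view=w["view"],tcp=s["tcp_pos"],q=s["orientation"])
d=env.cut_out("wrist","cradle");print([(x["p"],x["location"],x["region"].sum()) for x in d])
E
```

```text
clock: 18.4
tcp_pos: [0.4604, -0.0292, 0.1719]
orientation: [0.0, -0.004, 1.0, 0.0]
wrist_force: [0.5, -0.0, -4.7]
finger_gap: 0.0093
clock: 19.15
tcp_pos: [0.5064, -0.0542, 0.1717]
orientation: [-0.0, -0.004, 1.0, 0.0]
wrist_force: [0.3, -0.1, -4.4]
finger_gap: 0.0092
[ 0.50646844 -0.05430077  0.17171718] [-1.88271524e-04 -3.59680622e-03  9.99993510e-01  8.40115130e-05] [ 1.08847245 -0.43175557 -4.28845531] [-0.01145277  0.10320681  0.01713539] 0.008718096561911316
[(0.69, [96.5, 183.9], np.int64(16964))]
```

View pics/w4.png

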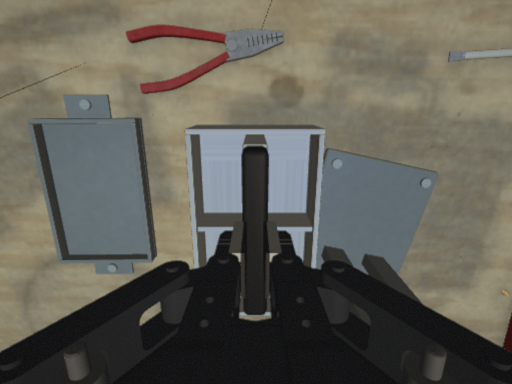

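The cradle is wholly visible at left, with its rim from (31,120) to (155,262). The held tray sits straight, with its front rim from (187,128) to (324,127).

```bash
python3 - <<'E'
import cv2
c=cv2.imread("pics/w4.png")
cv2.imwrite("pics/w4c.png",cv2.resize(c[85:285,20:170],None,fx=3.0,fy=3.0,interpolation=cv2.INTER_CUBIC))
cv2.imwrite("pics/w4t.png",cv2.resize(c[115:275,180:335],None,fx=3.7,fy=3.7,interpolation=cv2.INTER_CUBIC))
E
```

```text
(no output)
```

View pics/w4c.png

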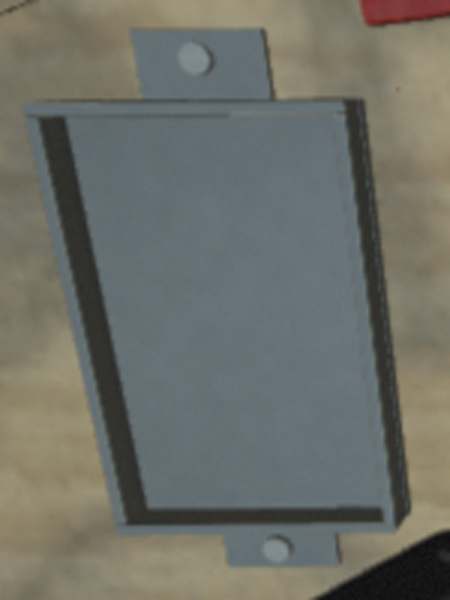

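View pics/w4t.png

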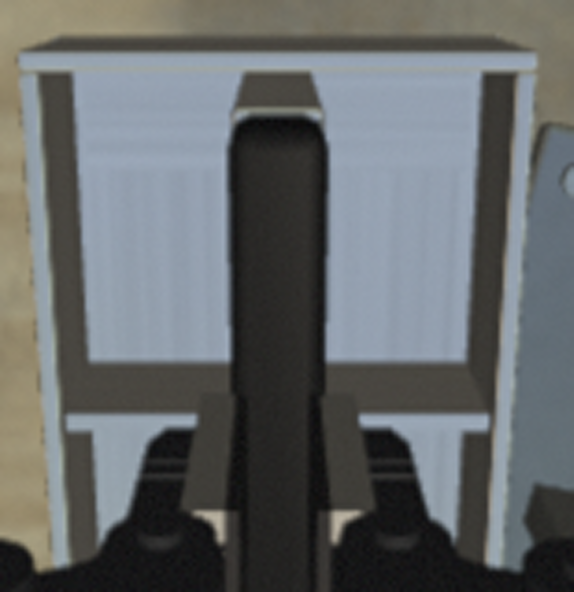

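```bash
python3 - <<'E'
from h import *
z=np.load("w4.npz");im={"mtx":z["mtx"],"view":z["view"]};tcp=z["tcp"]
C=np.array([atz(im,(20+a/3,85+b/3),.02)[:2] for a,b in((26,103),(347,100),(120,531),(397,530))])
print(C.round(4),C.mean(0),"w",np.linalg.norm(C[0]-C[1]),np.linalg.norm(C[2]-C[3]),"l",np.linalg.norm(C[0]-C[2]),np.linalg.norm(C[1]-C[3]))
for a,b in((0,2),(1,3)):
  d=C[b]-C[a];print("yaw",np.degrees(np.arctan2(d[1],d[0])))
T=np.array([atz(im,(180+a/3.7,115+b/3.7),.1357)[:2] for a,b in((21,53),(537,52))])
print(T,np.linalg.norm(T[0]-T[1]));m=T.mean(0);d=T[1]-T[0];print("tray yaw",np.degrees(np.arctan2(-d[0],d[1])),"front mid rel tcp",m-tcp[:2])
# other rim points: left rim outer edge & right
for a,b in((60,560),(503,560)): print(atz(im,(180+a/3.7,115+b/3.7),.1357))
E
```

```text
[[ 0.4524 -0.3022]
 [ 0.4504 -0.1853]
 [ 0.6278 -0.2997]
 [ 0.6264 -0.1831]] [ 0.53925469 -0.24258868] w 0.1169733713887851 0.11661553829587898 l 0.17535640736043398 0.17595801757448973
yaw 0.8079445168300431
yaw 0.6915506855836084
[[ 0.45262077 -0.10367159]
 [ 0.45163294 -0.00610197]] 0.09757461405965681
tray yaw 0.5800664464804816 front mid rel tcp [-0.05434159 -0.00058601]
[ 0.56103033 -0.10156864  0.1357    ]
[ 0.56024972 -0.00517031  0.1357    ]
```

```bash

python3 -m pendant '[[[-0.26,-0.5,0],0,1],[[0,-1,0],0,1],[[0,-1,0],0,1],[[0,-1,0],0,1],[[0,-1,0],0,1],[[0,-1,0],0,1],[[0,-1,0],0,1],[[0,-1,0.5],0,1],[[0,-1,0.6],0,1],[[0,-0.7,0.7],0,1],[[0,-0.3,0.7],0,1],[[0,0,0],0,1]]'
python3 -m pendant '[[[0,0,0],0,1],[[0,0,0],0,1]]'
python3 - <<'E'
from h import *
w=env.read_camera("wrist");c=w["color"];cv2.imwrite("pics/w5.png",c);s=env.get_state();print(s["tcp_pos"],s["orientation"],s["wrist_force"],s["ft_torque"],s["finger_gap"])
np.savez("w5.npz",mtx=w["mtx"],view=w["view"],tcp=s["tcp_pos"],q=s["orientation"])
cv2.imwrite("pics/w5z.png",cv2.resize(c[85:275,150:350],None,fx=3.1,fy=3.1,interpolation=cv2.INTER_CUBIC))
sc=env.read_camera("scene")["color"];cv2.imwrite("pics/s5.png",cv2.resize(sc[150:300,200:380],None,fx=4,fy=4,interpolation=cv2.INTER_CUBIC))
E
```

```text
clock: 20.75
tcp_pos: [0.5122, -0.244, 0.1196]
orientation: [-0.002, -0.003, 1.0, 0.001]
wrist_force: [0.3, -0.4, -5.4]
finger_gap: 0.009
clock: 21.0
tcp_pos: [0.514, -0.2443, 0.1224]
orientation: [0.001, -0.004, 1.0, -0.0]
wrist_force: [-0.6, 0.3, -5.4]
finger_gap: 0.0089
[ 0.51396754 -0.24442224  0.1224468 ] [ 5.81154812e-04 -3.75470657e-03  9.99992741e-01 -2.86026215e-04] [-0.1211797   0.94029617 -4.37427419] [ 0.00647351  0.04625145 -0.00514125] 0.008881188620786757
```

View pics/w5z.png

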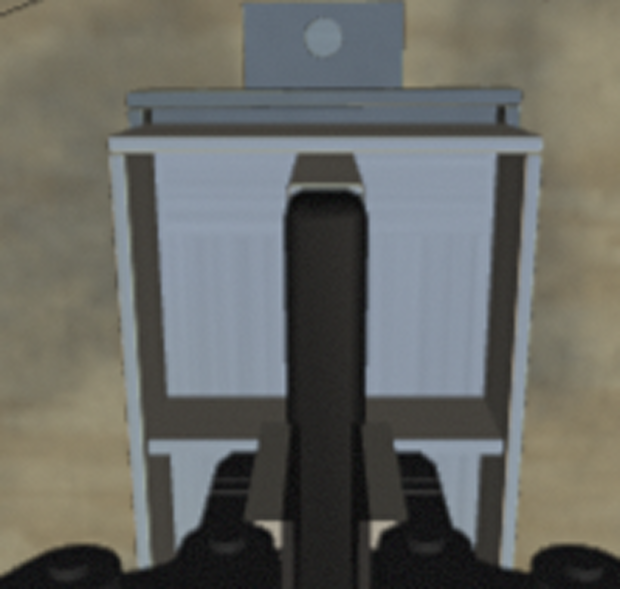

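View pics/s5.png

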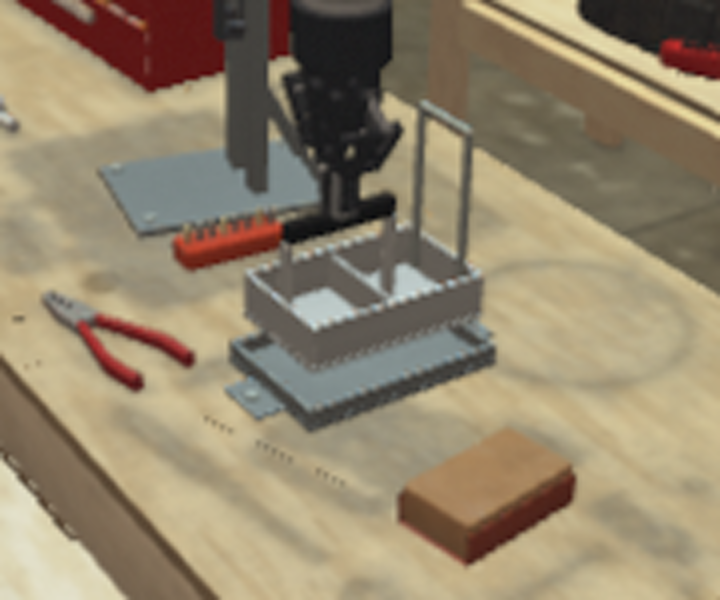

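Above the cradle, the wrist picture shows the cradle's front rim centred behind the tray's front rim.

```bash
python3 - <<'E'
from h import *
z=np.load("w5.npz");im={"mtx":z["mtx"],"view":z["view"]};tcp=z["tcp"]
def f(p,h): return np.array([atz(im,(150+a/3.1,85+b/3.1),h)[:2] for a,b in p])
C=f(((127,94),(523,92)),.02);T=f(((108,140),(543,138)),.0864)
for n,P in(("cradle",C),("tray",T)):
  d=P[1]-P[0];print(n,P.round(4),P.mean(0),np.linalg.norm(d),np.degrees(np.arctan2(-d[0],d[1])))
print("centres: cradle",C.mean(0)+[.089,.001]," tray",T.mean(0)+[.08,.001],"tcp",tcp)
E
```

```text
cradle [[ 0.4529 -0.3042]
 [ 0.4514 -0.1869]] [ 0.45216258 -0.24554107] 0.11730124126432913 0.7666212907735255
tray [[ 0.4609 -0.2945]
 [ 0.4596 -0.1962]] [ 0.4602137  -0.24535139] 0.09821872491143849 0.7465481492073864
centres: cradle [ 0.54116258 -0.24454107]  tray [ 0.5402137  -0.24435139] tcp [ 0.51396754 -0.24442224  0.1224468 ]
```

```bash

python3 -m pendant '[[[-0.04,0,0.4],0,1],[[0,0,0.5],0,1],[[0,0,0.5],0,1],[[0,0,0.3],0,1],[[0,0,0],0,1],[[0,0,0],0,1]]'; python3 avg.py
```

```text
clock: 21.85
tcp_pos: [0.5144, -0.2448, 0.0879]
orientation: [0.0, -0.003, 1.0, -0.0]
wrist_force: [0.3, -0.1, -5.3]
finger_gap: 0.0089
22.15 [ 0.51443601 -0.24478082  0.08797141] [-0.03 -0.11 -4.82] [-0.01   0.074  0.011]
```

It's inside the walls (underside about 12 mm up), with no contact force.

```bash

python3 -m pendant '[[[0,0,0.15],0,1],[[0,0,0.1],0,1],[[0,0,0],0,1],[[0,0,0],0,1]]'; python3 avg.py
```

```text
clock: 22.65
tcp_pos: [0.5143, -0.2447, 0.0832]
orientation: [0.0, -0.003, 1.0, -0.0]
wrist_force: [-2.3, 0.5, 2.5]
finger_gap: 0.0092
22.95 [ 0.51428887 -0.24476509  0.083138  ] [-3.    1.08  4.46] [0.259 0.7   0.019]
```

```bash

python3 -m pendant '[[[0,0,0.05],0,1],[[0,0,0],0,1]]'; python3 avg.py
```

```text
clock: 23.2
tcp_pos: [0.5143, -0.2448, 0.0831]
orientation: [0.0, -0.003, 1.0, -0.0]
wrist_force: [-5.5, 2.5, 11.0]
finger_gap: 0.0088
23.5 [ 0.51430894 -0.24480863  0.0830973 ] [-5.63  2.55 11.48] [0.555 1.16  0.005]
```

It touched at z = 0.083. I'll look before releasing.

```bash

python3 - <<'E'
from h import *
w=env.read_camera("wrist");c=w["color"];cv2.imwrite("pics/w6z.png",cv2.resize(c[85:275,150:350],None,fx=3.1,fy=3.1,interpolation=cv2.INTER_CUBIC))
sc=env.read_camera("scene")["color"];cv2.imwrite("pics/s6.png",cv2.resize(sc[170:270,240:340],None,fx=6,fy=6,interpolation=cv2.INTER_CUBIC))
E
```

```text
(no output)
```

View pics/w6z.png

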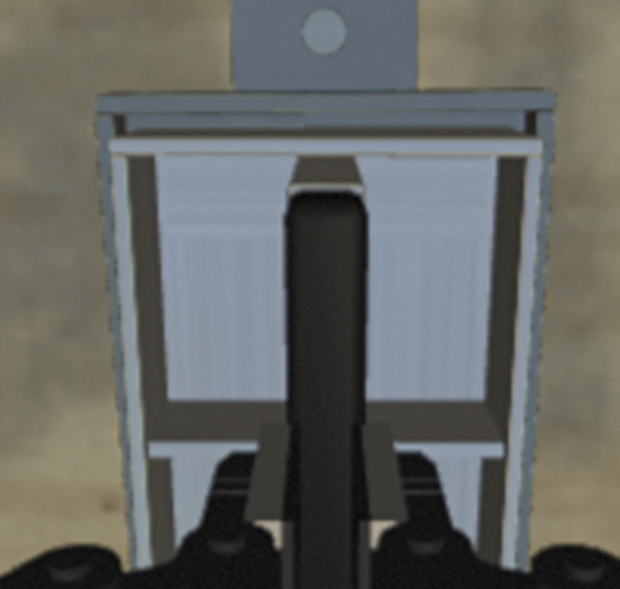

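View pics/s6.png

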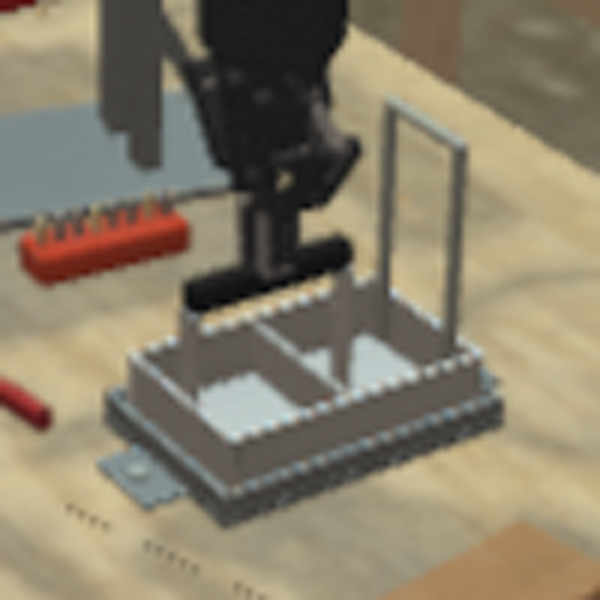

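```bash
python3 - <<'E'
from h import *
im=env.read_camera("wrist")
def f(p,h): return np.array([atz(im,(150+a/3.1,85+b/3.1),h)[:2] for a,b in p])
C=f(((96,94),(555,92)),.02);T=f(((108,141),(543,139)),.046)
for n,P in(("cradle",C),("tray",T)):
  d=P[1]-P[0];print(n,P.round(4),P.mean(0),np.linalg.norm(d),np.degrees(np.arctan2(-d[0],d[1])))
E
```

```text
cradle [[ 0.452  -0.3038]
 [ 0.4506 -0.1878]] [ 0.45126595 -0.24578545] 0.11597427268017907 0.6794691267469025
tray [[ 0.4614 -0.2951]
 [ 0.4602 -0.1963]] [ 0.460834   -0.24571441] 0.09879232172946686 0.6984498911854534
```

The tray is centred (gap 9.5 mm, 9 nominal) and parallel. I'll ease the press and release.

```bash

python3 -m pendant '[[[0,0,-0.07],0,1],[[0,0,0],0,0.3],[[0,0,0],0,-0.3],[[0,0,0],0,-1],[[0,0,0],0,-1],[[0,0,0],0,-1],[[0,0,0],0,-1],[[0,0,0],0,-1]]'
python3 - <<'E'
from h import *
w=env.read_camera("wrist");c=w["color"];cv2.imwrite("pics/w7.png",c);s=env.get_state();print(s["tcp_pos"],s["wrist_force"],s["finger_gap"])
sc=env.read_camera("scene")["color"];cv2.imwrite("pics/s7.png",cv2.resize(sc[170:270,240:340],None,fx=6,fy=6,interpolation=cv2.INTER_CUBIC))
E
```

```text
clock: 24.65
tcp_pos: [0.5143, -0.2447, 0.0831]
orientation: [0.0, -0.003, 1.0, 0.0]
wrist_force: [-0.1, 0.5, -0.7]
finger_gap: 0.0853
[ 0.51427907 -0.24469721  0.08309607] [0.16503658 0.07764558 0.17435658] 0.08512122512547594
```

View pics/w7.png

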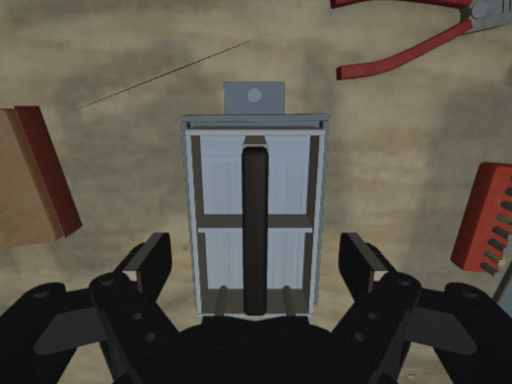

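View pics/s7.png

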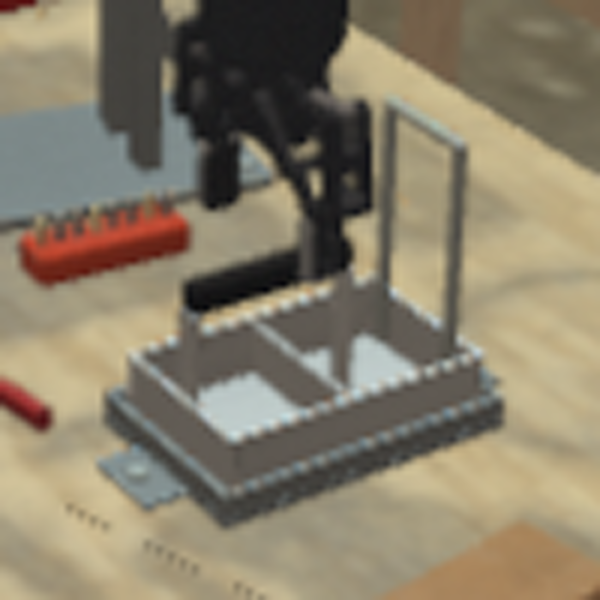

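The tray is released and sitting inside the cradle walls, and the jaws are open and clear on both sides of the bar. I'll withdraw straight up.

```bash

python3 -m pendant '[[[0,0,-0.3],0,-1],[[0,0,-0.6],0,-1],[[0,0,-1],0,-1],[[0,0,-1],0,-1],[[0,0,-1],0,-1],[[0,0,-1],0,-1],[[0,0,-1],0,-1],[[0,0,-1],0,-1],[[0,0,-0.5],0,-1],[[0,0,0],0,-1],[[0,0,0],0,-1]]'
python3 - <<'E'
from h import *
w=env.read_camera("wrist");c=w["color"];cv2.imwrite("pics/w8.png",c);s=env.get_state();print(s["tcp_pos"],s["wrist_force"],s["finger_gap"])
sc=env.read_camera("scene")["color"];cv2.imwrite("pics/s8.png",cv2.resize(sc[120:300,160:380],None,fx=3.3,fy=3.3,interpolation=cv2.INTER_CUBIC))
E
```

```text
clock: 26.12
tcp_pos: [0.5139, -0.2445, 0.2304]
orientation: [-0.0, -0.003, 1.0, 0.0]
wrist_force: [-1.0, 0.2, -0.7]
finger_gap: 0.0853
[ 0.51385034 -0.24438826  0.23017796] [-0.8456345  -0.7550527   0.27426644] 0.0853542745981116
```

View pics/w8.png

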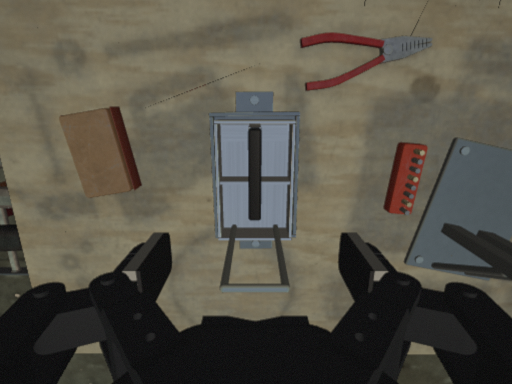

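View pics/s8.png

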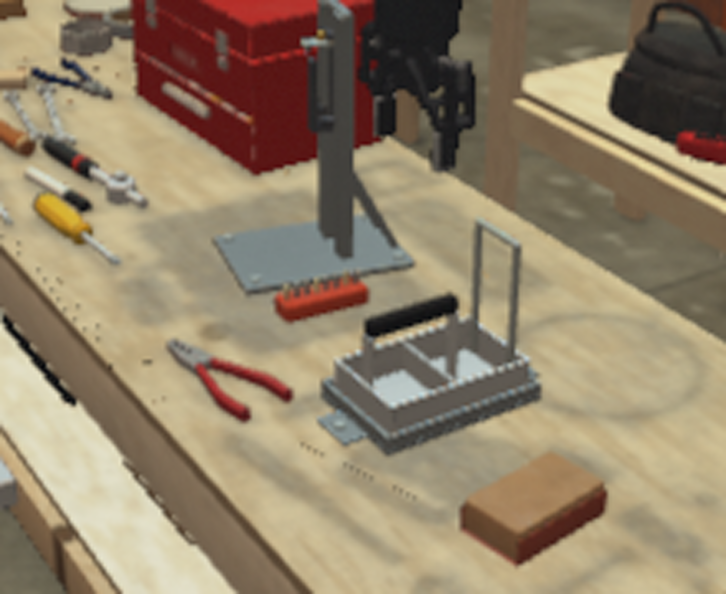

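The tray rests flat inside the cradle rim on all sides. The bystanders are where they were, and the gripper is clear.

```bash
python3 -c "
from workcell import env
print(env.hand_in())"
```

```text
the job is handed in; nothing more can be done
None
```

The tray is off the hook and resting in the cradle, and I handed the job in at about 26 s of the 67 s allowed.

- **Lift:** I took the tray by its carrying bar and lifted it. The keeper's touch showed at 74 mm, as rises in the wrist's vertical force and moment. I went about 2 mm further to confirm it, then lowered 5 mm into the mouth, where the extra load went away.
- **Drawing out:** I drew it straight out toward the front with no measurable resistance. I then turned it about 12° to line up with the cradle and set it down by feel.
- **Last checks:** Just before release the tray sat centred to within about 1 mm and parallel to the cradle to within about 0.1°. The pictures after withdrawing show it inside the walls on all sides. The bit box, sanding block and screwdriver look undisturbed, and the gripper is about 150 mm above and touching nothing.

**Disagreements:**
- The fingers read 9 mm open on the 14 mm bar, though the grip never slipped.
- The tray touched the cradle floor about 1.5 mm higher than I had calculated, front edge first by the wrist moment. My next step down raised the press to about 11 N up on the wrist, and I eased it before releasing.
- From the picture I had put the keeper's touch at about 70 mm of lift, against the 74 mm felt.

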